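Roll the knife sharpener home into its dock

ROBOT

A 6-joint arm with a two-finger parallel gripper is mounted at the origin on a cart in front of the work surface, level with it; the furniture and walls round the work are solid. World frame = base frame: x ahead of the robot, y to its left, z up, the work surface at z = 0. Lengths are in mm, angles in rad, forces in N, time in s.
With the tool pointing down it reaches from about 350 to 975 mm from the base axis. Payload 7.1 kg.
Tool frame: the origin (TCP) lies at the very end of the fingers, on their centre line; the grasp point (between the pads) lies 19 mm behind it; y points along the fingers, x is the direction in which the jaws open and shut, and the axes are right-handed (so a half turn about y gives the same grasp; the last joint's range is limited). The gripper opens to 88 mm and grips with 3 to 60 N. Pads are 20 mm wide; open, the fingers measure 115 mm over their backs; the gripper's body (75 mm by 178 mm) begins 61 mm behind the grasp point.
Start: joints at [1.091, 0.423, 1.63, -0, 1.089, -0.019], TCP at [277.883, 559.809, 222.675] pointing down, gripper open.
Joint ranges: [-3, 3], [-0.9, 2.11], [0.09, 2.58], [-1.31, 4.45], [0.11, 2.69], [-2.54, 2.54]. Speed limits (rad/s): [2.39, 2.39, 3.01, 3.14, 3.14, 3.14].

INTERFACE

Orientations are given as a rotation vector (axis times angle).
In Python, from workcell import ctrl gives the robot as it stands. The module is installed in compiled form; this text tells all that it offers.
- The arm moves only by the tool carry_out, never from a script. Its arguments are lists of equal length, an entry for each row: "delta_pos": the shift along the tool's x, y, z in cm, a list of three; "rotation": the turn, a rotation vector about the tool's x, y, z in rad, a list of three. In form: {"delta_pos": [[dx, dy, dz], ...], "rotation": [[wx, wy, wz], ...]}. A call has 1 to 12 rows; each row is the pose to reach, as a shift and turn from the pose commanded when the call began, along the tool's axes at that moment; what a row does not reach only later rows make up. A row lasts 1/12 s, in which the tool goes at most 41.7 mm and 7.16 degrees, less where a joint would pass 70% of its speed; a pose out of reach is approached as far as the arm can. A call with a gripper value outside its range is refused whole. "hand" is the closure in counts, from 0 (fully open) to 255 (shut), set as the call begins (left out, the last holds). The fingers move at their own pace and stop on an object; the grip force is fixed at half the most. Time passes only in rows, so rows that repeat a pose let the fingers close. It gives the time, the measured TCP pose, the force and the opening at its end, in the units of the state.
- ctrl.get_obs(): the state, without advancing time (a new reading comes with each control period).
- ctrl.get_image(name): name is "scene" or "top"; returns the picture (420x560x3 uint8, red, green, blue); there is no depth.
- ctrl.camera_info(name): a dict with "fov_y" (degrees; the focal length in pixels is half the picture's height over the tangent of half this angle, whatever the lens; pixels are square), "cx", "cy" (the principal point, pixels), "R" (3x3) and "t" (3): a world point X has camera coordinates R X + t. Camera axes: x right, y down, z forward; pixel columns grow to the right and rows downward; lengths in mm; the calibration is good to about 2 mm. A picture is of the moment at which its call begins. camera_info takes no time and is no camera call.
- ctrl.close_job(): hands the job in, once; it reports no verdict.
The state is a dict: "t": time; "qpos": joint angles; "qvel": joint speeds; "joint_torque": joint torques, N m; "ee_pos": TCP position; "orientation": TCP orientation; "ft_force": force on the tool from outside, world axes, zero at the start; "moment": the same for the moment, N m; "width": finger opening in mm.
Only numpy, scipy, OpenCV 4.12 (cv2) and the standard library are available. Lean on these libraries where they do the work, as an engineer would, in place of code of your own. Each camera call takes 0.05 s, during which the arm holds its last target.

TASK

Put the rolling knife sharpener away: pinch it by its end caps and roll it on its tyre, without lifting it or letting it fall flat, up the dock's ramp and along the channel until you feel it sink into the gap in the floor. Press lightly (never more than 20 N on the tyre), do not let it drop in: keep hold until it has settled in the gap, then let go and leave it standing upright; leave the other things on the hob alone.

Things in the scene. Friction and masses are not known exactly. Their poses are not given: they have to be found in the camera images.
- sharpener_center (a point): Centre of the sharpener, a 0.6 kg wheel standing on its rim: grey tyre 76 mm across, 24 mm wide, dark wooden faces. On each face a flat round steel end cap, 26 mm across, 10.5 mm proud; 45 mm over both caps. Pinch across the caps from above; they are on bearings, so the wheel turns while they are held. y along the axle; x the way to roll, within 0.15 rad of the channel; z up at the start.
- tyre (a joint): Turn of the tyred wheel on its caps in rad, 0 at the start; with the caps held it grows by 1 for every 38 mm rolled towards the dock. Standing free, the wheel tips over when leaned more than about 17 degrees.
- dock: Light wooden dock fixed on the hob, 240 mm long. Origin on the hob, mid-foot of its ramp; x runs along the channel into the dock, z up. The ramp rises 7.7 mm from x = 0 to 60 mm, then the floor is level, 8 mm above the hob, to a 24 mm high end wall at x = 227 mm. Side rails 16 mm high and 58 mm over both, 34 mm apart from x = 45 mm on, flare to 46 mm apart at x = -4 mm, 70 mm over all there.
- dock_gap (a point): Nominal middle of the gap across the channel's floor, at dock x = 150 mm, 8 mm above the hob; dock axes. The gap (34 mm long, between pale metal plates) truly lies up to 20 mm nearer or farther along x: it is not measured, find it by feel. In it the wheel sinks 4 mm (centre 42 mm above the hob, 46 mm on the floor) and stays. All is rigid: 1 mm of over-travel gives 20 N or more.
- grinder: Steel and glass salt grinder, 54 mm diameter, 136 mm tall, standing behind the work; origin under its centre. Leave alone.
- timer: White kitchen timer, 66 mm diameter, 60 mm tall, behind the work; origin under its centre. Leave alone.
- mug: White mug with handle, 86 mm diameter, 96 mm tall, behind the work; origin under its centre. Leave alone.
- teaspoon: Steel teaspoon, 139 mm long, lying flat on the right of the hob; origin under its centre. Leave alone.

How it is judged:
By the outcome, as a careful person would: the job done as asked, in the order asked, and still so for the second after the job is handed in, with the robot touching nothing.
It also fails if it takes over 70 s, if anything falls off the work surface, if the arm or the gripper's body presses on something with over 40 N, if the wrist force passes 120 N, or if a joint passes its speed limit or range.

## Working session

There is one attempt and no reset: what is moved stays moved. The work goes in short steps, Python scripts to look and compute and a tool call to move; the robot and the scene stay as the last step left them, time stands still between calls to the robot, and variables do not carry over. Pictures are saved under pics/ and viewed, and the job is handed in when it is done.

Besides the shell and the picture viewer there is one more tool, called after "Emit:" in YAML: its name, and indented under it one key for each argument. carry_out: Moves the arm, as the interface text tells. Its arguments: {"type":"object","properties":{"delta_pos":{"type":"array","items":{"type":"array","items":{"type":"number"}}},"rotation":{"type":"array","items":{"type":"array","items":{"type":"number"}}},"hand":{"type":"number"}},"required":["delta_pos","rotation"]}

```bash
mkdir -p pics
python3 - <<'E'
from workcell import ctrl
import cv2
print(ctrl.get_obs())
for n in("scene","top"):
    im=ctrl.get_image(n); cv2.imwrite(f"pics/{n}0.png",im[:,:,::-1]); print(n,ctrl.camera_info(n))
E
```

```text
{'t': 0.0, 'qpos': array([ 1.09098158e+00,  4.23831504e-01,  1.63069947e+00, -4.05576472e-05,
        1.08865845e+00, -1.90170838e-02]), 'qvel': array([ 0.00092364,  0.00143515,  0.00164004, -0.0007326 , -0.00133614,
        0.00136557]), 'joint_torque': array([-3.32333009e-03, -5.44633126e+01, -2.73666590e+01,  6.43948861e-02,
        2.28373648e-02, -1.03309201e-04]), 'ee_pos': array([277.64162457, 559.29597976, 221.90383965]), 'orientation': array([-1.39349611, -0.86245286,  0.86467261]), 'ft_force': array([-0.03263641, -0.28005386, -0.14094382]), 'moment': array([-0.00193824, -0.04673155,  0.02358038]), 'width': 87.9805697952917}
scene {'fov_y': 48.05115973880115, 'cx': 277.17238411481577, 'cy': 205.634042325227, 'R': array([[ 0.7339451 , -0.67917875,  0.00638889],
       [-0.45768369, -0.50149585, -0.73418496],
       [ 0.50184683,  0.53592736, -0.67891946]]), 't': array([-434.17821267,  286.67479705,  851.87566114])}
top {'fov_y': 42.94675443432854, 'cx': 285.17183111999367, 'cy': 223.79463743808293, 'R': array([[ 0.01152552, -0.99962715, -0.02475343],
       [-0.98891892, -0.00773087, -0.14825523],
       [ 0.14800859,  0.02618786, -0.98863929]]), 't': array([ -44.83202202,  584.0791296 , 1212.53771171])}
```

View pics/scene0.png

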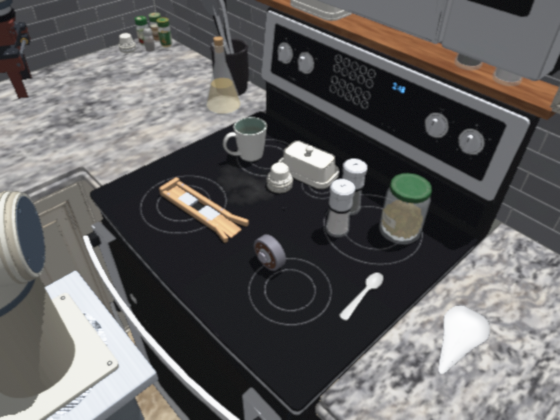

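View pics/top0.png

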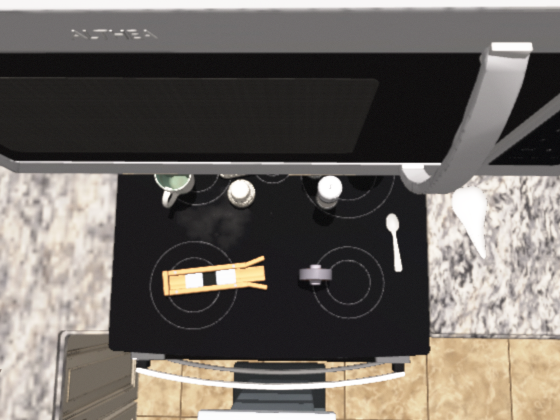

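The scene view shows the dock at about (200,208) and the wheel at (268,252). In the top view the dock spans columns 163–267 around row 277, with its flared mouth to the right. The wheel is at (316,274) with its axle roughly vertical in the picture. I'll zoom in for measurement.

Run:
```python
import cv2
a=cv2.imread("pics/top0.png")[245:305,150:350]; cv2.imwrite("pics/topz.png",cv2.resize(a,None,fx=4,fy=4,interpolation=cv2.INTER_CUBIC))
a=cv2.imread("pics/scene0.png")[170:280,150:300]; cv2.imwrite("pics/scenez.png",cv2.resize(a,None,fx=5,fy=5,interpolation=cv2.INTER_CUBIC))
```

```text
(no output)
```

View pics/topz.png

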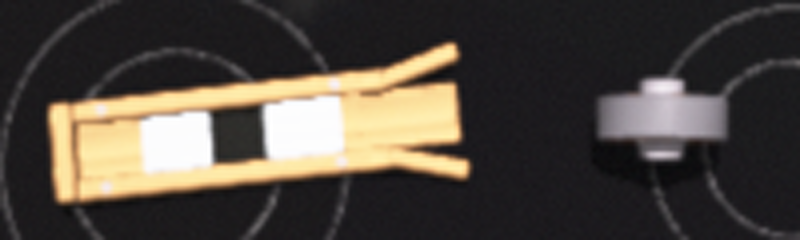

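View pics/scenez.png

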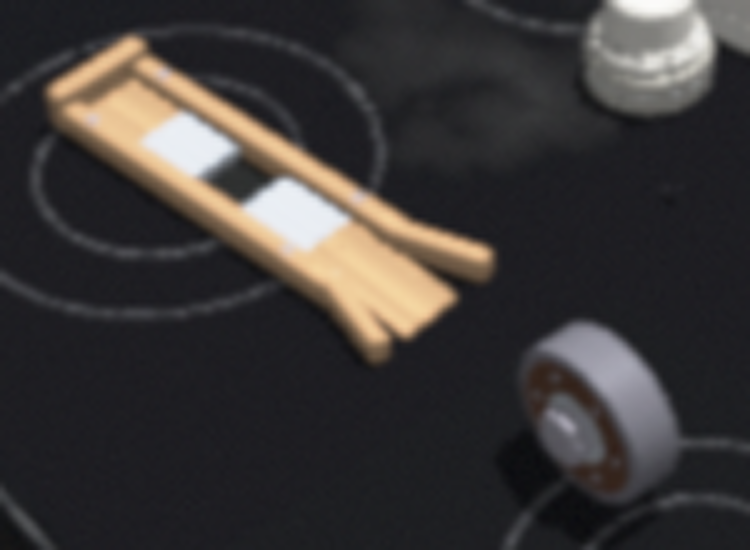

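```bash
cat > h.py <<'E'
import numpy as np, cv2
from workcell import ctrl
from scipy.optimize import least_squares
I={n:ctrl.camera_info(n) for n in("scene","top")}
def proj(n,X):
    c=I[n]; f=210/np.tan(np.radians(c["fov_y"]/2)); p=np.atleast_2d(X)@np.array(c["R"]).T+c["t"]
    return np.c_[c["cx"]+f*p[:,0]/p[:,2], c["cy"]+f*p[:,1]/p[:,2]]
def T(P,pts):
    x,y,a=P; pts=np.atleast_2d(np.array(pts,float)); c,s=np.cos(a),np.sin(a)
    return np.c_[x+c*pts[:,0]-s*pts[:,1], y+s*pts[:,0]+c*pts[:,1], pts[:,2]]
def wheel(n=40):
    t=np.linspace(0,2*np.pi,n,endpoint=False); o=[]
    for r,y in((38,12),(38,-12),(13,22.5),(13,-22.5)):
        o.append(np.c_[r*np.cos(t),0*t+y,38+r*np.sin(t)])
    return o
def z2(n,p): # zoomed pix->image
    p=np.array(p,float)
    return (p+.5)/4-.5+[150,245] if n=="top" else (p+.5)/5-.5+[150,170]
E
cat > fit.py <<'E'
from h import *
obs=[("top",(457,43),(-4,-35,16)),("top",(470,176),(-4,35,16)),("top",(458,84),(0,-17,0)),
("top",(382,70),(45,-29,16)),("top",(392,165),(45,29,16)),
("top",(48,104),(240,-29,24)),("top",(62,203),(240,29,24)),
("scene",(490,250),(-4,-35,16)),("scene",(372,345),(-4,35,16)),
("scene",(135,38),(240,-29,24)),("scene",(48,92),(240,29,24)),
("scene",(410,220),(45,-29,16)),("scene",(322,290),(45,29,16))]
def res(P): return np.concatenate([(proj(n,T(P,X))[0]-z2(n,p)) for n,p,X in obs])
r=least_squares(res,[500,50,1.6],x_scale=[10,10,.1],loss="soft_l1")
print(r.x,np.round(res(r.x).reshape(-1,2),1).tolist())
D=r.x
# wheel
def hullm(n,P,S,off,shape):
    m=np.zeros(shape,np.uint8)
    for pair in((0,1),(2,3)):
        w=wheel(); pts=np.r_[T(P,w[pair[0]]),T(P,w[pair[1]])]
        q=(proj(n,pts)-off+.5)*S-.5
        cv2.fillConvexPoly(m,np.round(cv2.convexHull(q.astype(np.float32))[:,0]*16).astype(np.int32),255,cv2.LINE_AA,4)
    return m
import scipy.optimize as so
tg={}
for n,off,S,box in(("top",(150,245),4,(580,60,760,170)),("scene",(150,170),5,(505,300,700,520))):
    im=cv2.imread(f"pics/{n}z.png"); b=im.astype(int)
    m=((b.max(2)>75)|((b[:,:,2]-b[:,:,0]>22))).astype(np.uint8)
    M=np.zeros_like(m); x0,y0,x1,y1=box; M[y0:y1,x0:x1]=m[y0:y1,x0:x1]
    k,l,st,_=cv2.connectedComponentsWithStats(cv2.morphologyEx(M,cv2.MORPH_OPEN,np.ones((9,9))))
    M=(l==1+np.argmax(st[1:,4])).astype(np.uint8); M=cv2.morphologyEx(M,cv2.MORPH_CLOSE,np.ones((15,15)))
    tg[n]=(M,off,S); print(n,st[1:].tolist())
def cost(P,per=False):
    c=[np.abs(hullm(n,P,S,off,M.shape)/255.-M).sum()/M.sum() for n,(M,off,S) in tg.items()]
    return c if per else sum(c)
best=min((so.minimize(cost,[D[0],-90,a],method="Nelder-Mead",options=dict(initial_simplex=[[D[0],-90,a],[D[0]+20,-90,a],[D[0],-60,a],[D[0],-90,a+.1]])) for a in(1.4,1.57,1.7)),key=lambda r:r.fun)
W=best.x; print("wheel",W,best.fun,cost(W,True))
print("wheel in dock frame",T((0,0,-D[2]),[W[0]-D[0],W[1]-D[1],0]),W[2]-D[2])
np.save("DW.npy",[D,W])
for n,S,off in(("top",4,(150,245)),("scene",5,(150,170))):
    im=cv2.imread(f"pics/{n}z.png")
    def pl(pts,c,cl=False):
        q=(proj(n,T(D if c[0]==0 else W,pts))-off+.5)*S-.5; cv2.polylines(im,[np.round(q).astype(int)],cl,c)
    c=(0,255,0)
    for s in(1,-1):
        pl([(-4,35*s,16),(45,29*s,16),(240,29*s,16)],c); pl([(-4,23*s,16),(45,17*s,16),(227,17*s,16)],c)
    pl([(227,-29,24),(227,29,24),(240,29,24),(240,-29,24)],c,True); pl([(0,-17,0),(0,17,0)],c)
    for g in(133,167): pl([(g,-17,8),(g,17,8)],c)
    for w in wheel(): pl(w,(255,0,255),True)
    cv2.imwrite(f"pics/{n}_ov.png",im)
E
python3 fit.py
```

```text
[472.21475702   9.44630226   1.68887716] [[0.7, 1.9], [0.5, -1.9], [0.0, -0.2], [-0.7, -0.1], [-0.9, 0.5], [0.7, 0.0], [-1.0, -0.2], [0.4, 2.2], [2.8, -0.2], [0.0, -0.2], [-0.4, 0.2], [-0.4, 0.1], [-0.5, -0.8]]
top [[599, 76, 128, 85, 7361]]
scene [[536, 322, 144, 152, 9620], [534, 374, 9, 10, 90], [542, 395, 62, 68, 3085], [607, 474, 12, 13, 150]]
wheel [ 468.60208759 -108.90802771    1.52485061] 1.2341626584609078 [np.float64(0.12093572111632318), np.float64(1.1132269373445847)]
wheel in dock frame [[-117.1045798    17.53043623    0.        ]] -0.16402655004827205
```

```bash
python3 - <<'E'
s=open("fit.py").read()
s=s.replace("M=(l==1+np.argmax(st[1:,4])).astype(np.uint8); M=cv2.morphologyEx(M,cv2.MORPH_CLOSE,np.ones((15,15)))",
"M=(l>0).astype(np.uint8)\n    if n=='scene':\n        h=cv2.convexHull(cv2.findNonZero(M)); M=cv2.fillConvexPoly(M,h,1)")
open("fit.py","w").write(s)
E
python3 fit.py
python3 -c "
import cv2,numpy as np
a=cv2.imread('pics/top_ov.png');b=cv2.imread('pics/scene_ov.png');cv2.imwrite('pics/ov1.png',a)"
```

```text
[472.21475702   9.44630226   1.68887716] [[0.7, 1.9], [0.5, -1.9], [0.0, -0.2], [-0.7, -0.1], [-0.9, 0.5], [0.7, 0.0], [-1.0, -0.2], [0.4, 2.2], [2.8, -0.2], [0.0, -0.2], [-0.4, 0.2], [-0.4, 0.1], [-0.5, -0.8]]
top [[599, 76, 128, 85, 7361]]
scene [[536, 322, 144, 152, 9620], [534, 374, 9, 10, 90], [542, 395, 62, 68, 3085], [607, 474, 12, 13, 150]]
wheel [ 468.4016929  -109.16627776    1.54169726] 0.2847500933554907 [np.float64(0.10512158674093193), np.float64(0.17962850661455876)]
wheel in dock frame [[-117.33742372   17.75985904    0.        ]] -0.14717990060026165
```

View pics/top_ov.png

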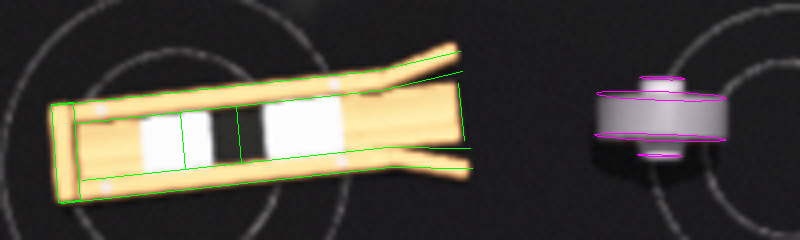

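View pics/scene_ov.png

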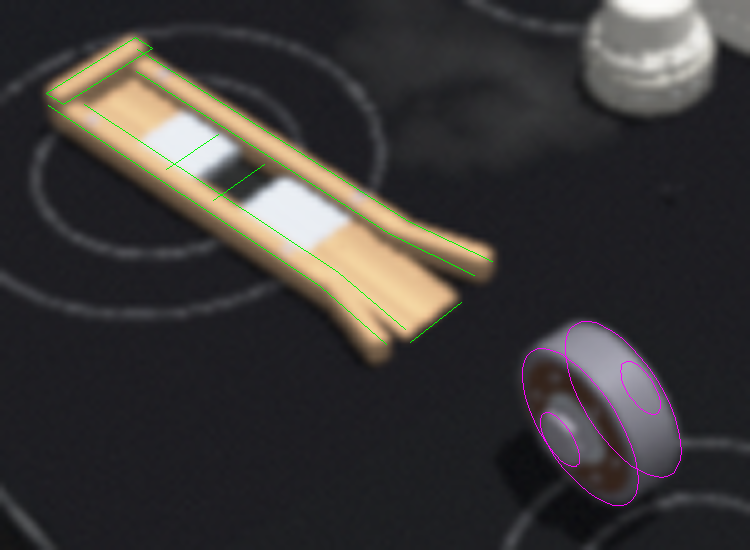

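```bash
cat >> fit.py <<'E'
print("---")
for n in("top","scene"):
    im=cv2.imread(f"pics/{n}0.png").astype(int)
    if n=="top":
        g=im.max(2); 
        for c in range(298,335): print(c,g[262:288,c].tolist()) if c in(300,304,308,312,320,324,328,330) else 0
f=lambda P:cost(P,True)[0]
for a in np.arange(1.50,1.72,.02):
    r=so.minimize(lambda p:f((p[0],p[1],a)),W[:2],method="Nelder-Mead"); print(round(a,2),r.x.round(1),round(r.fun,4),round(cost((*r.x,a),True)[1],3))
E
python3 fit.py | sed -n '/---/,$p'
```

```text
---
300 [28, 27, 28, 29, 30, 28, 38, 77, 93, 97, 99, 97, 97, 99, 99, 100, 100, 69, 31, 17, 14, 17, 16, 15, 14, 15]
304 [31, 31, 28, 28, 30, 33, 66, 123, 142, 144, 145, 147, 148, 148, 148, 147, 145, 99, 44, 20, 17, 16, 15, 14, 17, 14]
308 [27, 26, 29, 29, 33, 42, 104, 151, 166, 167, 171, 169, 169, 170, 171, 168, 150, 97, 49, 28, 20, 19, 16, 17, 15, 13]
312 [29, 36, 89, 180, 208, 209, 188, 180, 182, 184, 185, 187, 185, 186, 187, 186, 165, 109, 90, 96, 113, 178, 128, 47, 22, 23]
320 [33, 31, 54, 134, 157, 153, 154, 178, 187, 186, 186, 185, 185, 187, 185, 183, 175, 123, 84, 77, 78, 83, 57, 26, 14, 16]
324 [29, 29, 29, 28, 28, 35, 75, 146, 169, 172, 171, 171, 169, 171, 168, 167, 159, 104, 44, 22, 19, 17, 19, 15, 16, 14]
328 [29, 28, 28, 30, 31, 29, 51, 123, 148, 147, 147, 148, 147, 145, 142, 143, 138, 98, 49, 22, 16, 16, 18, 20, 20, 24]
330 [30, 29, 28, 29, 34, 48, 76, 114, 124, 121, 122, 121, 119, 117, 118, 116, 114, 86, 48, 31, 28, 29, 28, 29, 29, 31]
1.5 [ 467.9 -109.6] 0.1302 0.192
1.52 [ 467.9 -109.4] 0.1134 0.194
1.54 [ 467.9 -109.5] 0.1009 0.196
1.56 [ 467.7 -109.9] 0.0937 0.212
1.58 [ 467.5 -110.2] 0.0913 0.229
1.6 [ 467.6 -110.1] 0.0933 0.235
1.62 [ 467.7 -110.5] 0.1017 0.251
1.64 [ 467.5 -110.3] 0.1181 0.26
1.66 [ 467.5 -110.1] 0.1358 0.269
1.68 [ 467.3 -110.1] 0.1553 0.281
1.7 [ 467.5 -110.1] 0.1755 0.289
```

```bash
cat > plan.py <<'E'
# helper: keep commanded pose; plan(rows) -> rounded rows relative to it
from h import *
import json,os
from scipy.spatial.transform import Rotation as Ro
F="cmd.json"
D=(472.2,9.4,1.689)
def load():
    d=json.load(open(F)); return np.array(d["p"]),Ro.from_matrix(np.array(d["R"]))
def save(p,R): json.dump(dict(p=list(map(float,p)),R=R.as_matrix().tolist()),open(F,"w"))
def toolR(yaw,sgn=1):  # yaw: rolling heading in world; tool y down; tool x = sgn*axle
    y=np.array([0,0,-1.]); x=sgn*np.array([-np.sin(yaw),np.cos(yaw),0]); return Ro.from_matrix(np.c_[x,y,np.cross(x,y)])
def dockpt(x,y,z): return T(D,[(x,y,z)])[0]
def plan(targets,commit=True,dp=3):
    p,R=load(); dl=[];rl=[]
    for tp,tR in targets:
        dl.append(np.round(R.inv().apply(np.array(tp)-p)/10,dp).tolist()); rl.append(np.round((R.inv()*tR).as_rotvec(),4).tolist())
    print(json.dumps({"delta_pos":dl,"rotation":rl}))
    if commit: save(p+R.apply(np.array(dl[-1])*10),R*Ro.from_rotvec(rl[-1]))
E
python3 - <<'E'
from plan import *
o=ctrl.get_obs(); R=Ro.from_rotvec(o["orientation"]); print(R.as_matrix().round(4))
def back(n,px,z):
    c=I[n]; f=210/np.tan(np.radians(c["fov_y"]/2)); Rc=np.array(c["R"]); C=-Rc.T@c["t"]
    d=Rc.T@np.array([(px[0]-c["cx"])/f,(px[1]-c["cy"])/f,1]); return (C+d*(z-C[2])/d[2]).round(0)
print("grinder",back("top",(330,187),130),"timer",back("top",(240,188),60),"mug",back("top",(173,178),96))
for s in(1,-1):
    print(s,(R.inv()*toolR(1.57,s)).as_rotvec())
E
```

```text
[[ 4.447e-01 -6.000e-04 -8.957e-01]
 [ 8.957e-01 -1.200e-03  4.447e-01]
 [-1.400e-03 -1.000e+00  0.000e+00]]
grinder [ 654. -139.  130.] timer [666.  67.  60.] mug [681. 218.  96.]
1 [-1.39957872e-03 -2.03078616e+00 -8.12090256e-04]
-1 [ 7.15799981e-04  1.11080596e+00 -1.23362941e-03]
```

Run:
```python
from plan import *
y0=np.arctan2(.8957,.4447)  # tool x direction angle ; tool x=-axle => yaw = ang +pi/2... 
# sgn -1: x=(sin yaw,-cos yaw) -> angle = yaw-pi/2
yaw0=y0+np.pi/2; print(yaw0)
save([277.883,559.809,222.675],toolR(yaw0,-1))
p0,_=load(); p1=np.array([468,-109.7,150.])
for k in range(2):
    plan([(p0+(p1-p0)*(i/24)+[0,0,0],toolR(yaw0+(1.57-yaw0)*(i/24),-1)) for i in range(12*k+1,12*k+13)],dp=2)
```

```text
2.680762442438259
{"delta_pos": [[-2.15, 0.3, -1.95], [-4.29, 0.61, -3.9], [-6.44, 0.91, -5.85], [-8.59, 1.21, -7.8], [-10.73, 1.51, -9.75], [-12.88, 1.82, -11.7], [-15.02, 2.12, -13.65], [-17.17, 2.42, -15.6], [-19.32, 2.73, -17.55], [-21.46, 3.03, -19.5], [-23.61, 3.33, -21.45], [-25.76, 3.63, -23.4]], "rotation": [[0.0, 0.0463, -0.0], [0.0, 0.0926, 0.0], [0.0, 0.1388, 0.0], [0.0, 0.1851, 0.0], [0.0, 0.2314, 0.0], [0.0, 0.2777, 0.0], [0.0, 0.324, 0.0], [0.0, 0.3703, 0.0], [0.0, 0.4165, 0.0], [0.0, 0.4628, 0.0], [0.0, 0.5091, 0.0], [0.0, 0.5554, 0.0]]}
{"delta_pos": [[-0.79, 0.31, -2.79], [-1.59, 0.61, -5.58], [-2.38, 0.91, -8.36], [-3.18, 1.21, -11.15], [-3.97, 1.52, -13.94], [-4.77, 1.82, -16.73], [-5.57, 2.12, -19.52], [-6.36, 2.43, -22.31], [-7.16, 2.73, -25.1], [-7.95, 3.03, -27.89], [-8.75, 3.33, -30.67], [-9.54, 3.64, -33.46]], "rotation": [[0.0, 0.0463, 0.0], [0.0, 0.0925, 0.0], [0.0, 0.1388, 0.0], [0.0, 0.1851, 0.0], [0.0, 0.2314, 0.0], [0.0, 0.2777, 0.0], [0.0, 0.324, 0.0], [0.0, 0.3702, 0.0], [0.0, 0.4165, 0.0], [0.0, 0.4628, 0.0], [0.0, 0.5091, 0.0], [0.0, 0.5554, 0.0]]}
```

Emit:
carry_out:
  delta_pos:
    - [-2.15,0.3,-1.95]
    - [-4.29,0.61,-3.9]
    - [-6.44,0.91,-5.85]
    - [-8.59,1.21,-7.8]
    - [-10.73,1.51,-9.75]
    - [-12.88,1.82,-11.7]
    - [-15.02,2.12,-13.65]
    - [-17.17,2.42,-15.6]
    - [-19.32,2.73,-17.55]
    - [-21.46,3.03,-19.5]
    - [-23.61,3.33,-21.45]
    - [-25.76,3.63,-23.4]
  rotation:
    - [0.0,0.0463,0]
    - [0.0,0.0926,0.0]
    - [0.0,0.1388,0.0]
    - [0.0,0.1851,0.0]
    - [0.0,0.2314,0.0]
    - [0.0,0.2777,0.0]
    - [0.0,0.324,0.0]
    - [0.0,0.3703,0.0]
    - [0.0,0.4165,0.0]
    - [0.0,0.4628,0.0]
    - [0.0,0.5091,0.0]
    - [0.0,0.5554,0.0]

```text
t: 1.1
ee_pos: [372.9, 223.6, 186.1]
orientation: [-1.527, -0.433, 0.433]
ft_force: [0.1, -0.5, 0.4]
width: 87.9
```

Emit:
carry_out:
  delta_pos:
    - [-0.79,0.31,-2.79]
    - [-1.59,0.61,-5.58]
    - [-2.38,0.91,-8.36]
    - [-3.18,1.21,-11.15]
    - [-3.97,1.52,-13.94]
    - [-4.77,1.82,-16.73]
    - [-5.57,2.12,-19.52]
    - [-6.36,2.43,-22.31]
    - [-7.16,2.73,-25.1]
    - [-7.95,3.03,-27.89]
    - [-8.75,3.33,-30.67]
    - [-9.54,3.64,-33.46]
  rotation:
    - [0.0,0.0463,0.0]
    - [0.0,0.0925,0.0]
    - [0.0,0.1388,0.0]
    - [0.0,0.1851,0.0]
    - [0.0,0.2314,0.0]
    - [0.0,0.2777,0.0]
    - [0.0,0.324,0.0]
    - [0.0,0.3702,0.0]
    - [0.0,0.4165,0.0]
    - [0.0,0.4628,0.0]
    - [0.0,0.5091,0.0]
    - [0.0,0.5554,0.0]

```text
t: 2.1
ee_pos: [468.0, -111.1, 149.6]
orientation: [-1.571, 0.003, -0.002]
ft_force: [1.6, -0.1, 0.2]
width: 87.8
```

Run:
```python
from plan import *
p,R=load(); print(p)
q=np.array([468,-109.7,20.5]); 
plan([(p+(q-p)*i/12,R) for i in range(1,13)],dp=2)
```

```text
[ 468.00986094 -109.66536433  149.975     ]
{"delta_pos": [[-0.0, 1.08, -0.0], [-0.0, 2.16, -0.0], [-0.0, 3.24, -0.0], [-0.0, 4.32, -0.0], [-0.0, 5.39, -0.0], [-0.0, 6.47, -0.0], [-0.0, 7.55, -0.0], [-0.0, 8.63, -0.0], [-0.0, 9.71, -0.0], [-0.0, 10.79, -0.0], [-0.0, 11.87, -0.0], [-0.0, 12.95, -0.0]], "rotation": [[0.0, 0.0, 0.0], [0.0, 0.0, 0.0], [0.0, 0.0, 0.0], [0.0, 0.0, 0.0], [0.0, 0.0, 0.0], [0.0, 0.0, 0.0], [0.0, 0.0, 0.0], [0.0, 0.0, 0.0], [0.0, 0.0, 0.0], [0.0, 0.0, 0.0], [0.0, 0.0, 0.0], [0.0, 0.0, 0.0]]}
```

Emit:
carry_out:
  delta_pos:
    - [0,1.08,0]
    - [0,2.16,0]
    - [0,3.24,0]
    - [0,4.32,0]
    - [0,5.39,0]
    - [0,6.47,0]
    - [0,7.55,0]
    - [0,8.63,0]
    - [0,9.71,0]
    - [0,10.79,0]
    - [0,11.87,0]
    - [0,12.95,0]
  rotation:
    - [0,0,0]
    - [0,0,0]
    - [0,0,0]
    - [0,0,0]
    - [0,0,0]
    - [0,0,0]
    - [0,0,0]
    - [0,0,0]
    - [0,0,0]
    - [0,0,0]
    - [0,0,0]
    - [0,0,0]

```text
t: 3.1
ee_pos: [468.0, -109.7, 19.4]
orientation: [-1.571, 0.001, -0.001]
ft_force: [0.0, 0.9, 0.2]
width: 87.6
```

Emit:
carry_out:
  delta_pos:
    - [0,0,0]
    - [0,0,0]
    - [0,0,0]
    - [0,0,0]
    - [0,0,0]
    - [0,0,0]
    - [0,0,0]
    - [0,0,0]
  rotation:
    - [0,0,0]
    - [0,0,0]
    - [0,0,0]
    - [0,0,0]
    - [0,0,0]
    - [0,0,0]
    - [0,0,0]
    - [0,0,0]
  hand: 102

```text
t: 3.77
ee_pos: [468.2, -109.7, 20.8]
orientation: [-1.571, 0.0, -0.001]
ft_force: [-0.2, 0.1, -0.8]
width: 52.7
```

Run:
```python
from h import *
o=ctrl.get_obs(); print(o["t"],o["ee_pos"],o["ft_force"],o["moment"],o["width"])
for n,(x,y,w,h) in(("scene",(200,170,130,120)),("top",(270,240,90,70))):
    im=ctrl.get_image(n)[:,:,::-1]; cv2.imwrite(f"pics/{n}1.png",im)
    cv2.imwrite(f"pics/{n}1z.png",cv2.resize(im[y:y+h,x:x+w],None,fx=5,fy=5,interpolation=cv2.INTER_CUBIC))
```

```text
3.7667 [ 468.21715638 -109.7291602    20.75910903] [-0.22673954  0.070157   -0.83661961] [-0.06941568  0.05584966 -0.02186749] 52.65538110982922
```

View pics/scene1z.png

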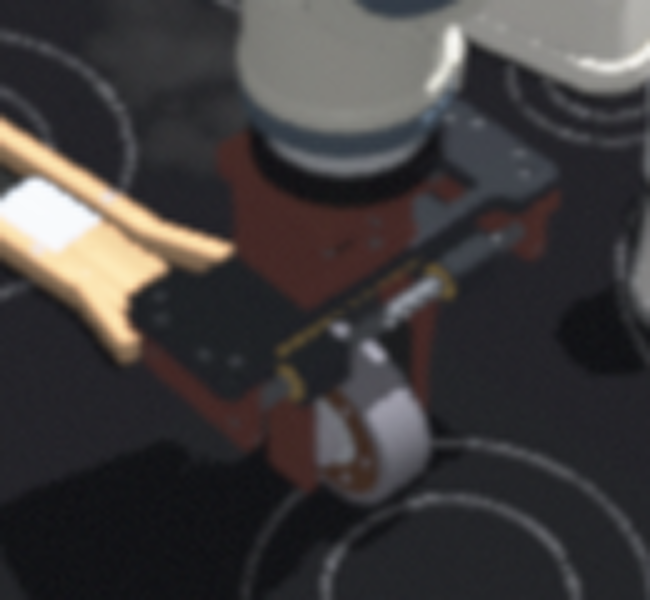

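View pics/top1z.png

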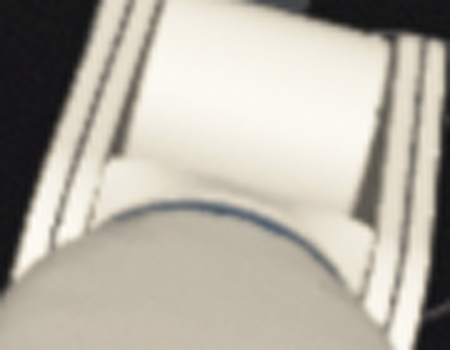

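The scene view shows the fingers straddling the still-upright wheel at about (365,440) of the crop. The top view is blocked by the arm. I'll close now.

Emit:
carry_out:
  delta_pos:
    - [0,0,0]
    - [0,0,0]
    - [0,0,0]
    - [0,0,0]
    - [0,0,0]
    - [0,0,0]
  rotation:
    - [0,0,0]
    - [0,0,0]
    - [0,0,0]
    - [0,0,0]
    - [0,0,0]
    - [0,0,0]
  hand: 255

```text
t: 4.37
ee_pos: [467.6, -109.6, 20.5]
orientation: [-1.571, 0.001, 0.0]
ft_force: [-3.7, -0.3, 4.5]
width: 44.8
```

Emit:
carry_out:
  delta_pos:
    - [0,0,0]
    - [0,0,0]
    - [0,0,0]
  rotation:
    - [0,0,0]
    - [0,0,0]
    - [0,0,0]

```text
t: 4.62
ee_pos: [467.6, -109.6, 20.4]
orientation: [-1.571, 0.001, 0.0]
ft_force: [-4.6, -0.0, 5.6]
width: 44.9
```

Run:
```python
from h import *
o=ctrl.get_obs(); print(o["t"],o["ee_pos"],o["ft_force"],o["moment"],o["width"])
for n,(x,y,w,h) in(("scene",(200,170,130,120)),):
    im=ctrl.get_image(n)[:,:,::-1]
    cv2.imwrite(f"pics/{n}2z.png",cv2.resize(im[y:y+h,x:x+w],None,fx=5,fy=5,interpolation=cv2.INTER_CUBIC))
o=ctrl.get_obs(); print(o["t"],o["ee_pos"],o["ft_force"],o["moment"],o["width"])
```

```text
4.6167 [ 467.56919847 -109.5513876    20.43488227] [-4.57995133 -0.01102252  5.63637856] [ 0.00752239  0.82998387 -0.02907717] 44.874818515515884
4.6667 [ 467.55088849 -109.55007444   20.43348855] [-4.24886185  0.02567103  4.54172257] [-0.0758951   0.83145072  0.00950136] 44.63787379914592
```

View pics/scene2z.png

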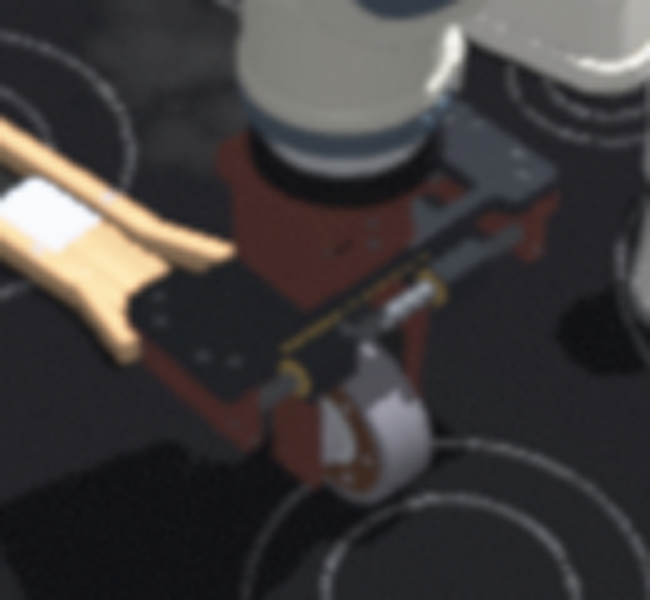

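```bash
cat >> plan.py <<'E'
_p=np.arange(-300,300,.05)
def prof(x,gap=None):
    h=np.where(_p<0,0,np.where(_p<60,_p*7.7/60,8.))
    if gap is not None: h=np.where(abs(_p-gap)<17,-50,h)
    d=np.abs(x-_p)<38
    return float(np.max(h[d]+np.sqrt(38**2-(x-_p[d])**2)))-38  # rise of centre over the hob
def indock(p): return T((0,0,-D[2]),[(p[0]-D[0],p[1]-D[1],p[2])])[0]
E
python3 - <<'E'
from plan import *
from scipy.interpolate import CubicHermiteSpline as H
p,R=load(); print(p, indock(p))
p1=p+[-.6,0,.15]
# relax first, 0.3 s
R1=toolR(1.57,-1)
a=indock(p1); s0=np.tan(1.57-D[2]); h=H([a[0],-12],[a[1],0],[s0,0]); print(a,s0)
plan([(p1,R1)],commit=True)
p,R=load()
xs=np.linspace(a[0],-12,37)[1:]
for k in range(3):
    plan([((*dockpt(x,float(h(x)),0)[:2],p[2]),toolR(D[2]+np.arctan(float(h(x,1))),-1)) for x in xs[12*k:12*k+12]],dp=3)
    c,_=load(); print(c,indock(c))
E
```

```text
[ 468.00986094 -109.66536433   20.475     ] [-117.74039803   18.20211307   20.475     ]
[-117.66964087   18.79792632   20.625     ] -0.11956491981438121
{"delta_pos": [[-0.06, -0.015, -0.0]], "rotation": [[0.0, -0.0, 0.0]]}
{"delta_pos": [[0.002, 0.0, 0.296], [0.009, 0.0, 0.592], [0.02, 0.0, 0.889], [0.035, 0.0, 1.187], [0.053, 0.0, 1.484], [0.074, 0.0, 1.783], [0.099, 0.0, 2.081], [0.125, 0.0, 2.38], [0.154, 0.0, 2.679], [0.185, 0.0, 2.978], [0.218, 0.0, 3.278], [0.251, 0.0, 3.577]], "rotation": [[0.0, 0.0155, 0.0], [0.0, 0.03, 0.0], [0.0, 0.0433, 0.0], [0.0, 0.0554, 0.0], [0.0, 0.0665, 0.0], [0.0, 0.0765, 0.0], [0.0, 0.0854, 0.0], [0.0, 0.0932, 0.0], [0.0, 0.0999, 0.0], [0.0, 0.1056, 0.0], [0.0, 0.1103, 0.0], [0.0, 0.1138, 0.0]]}
[469.94968831 -73.89696949  20.625     ] [-82.45035346  12.05770471  20.625     ]
{"delta_pos": [[0.001, 0.0, 0.302], [0.002, 0.0, 0.604], [0.003, 0.0, 0.906], [0.005, 0.0, 1.208], [0.006, 0.0, 1.51], [0.006, 0.0, 1.812], [0.005, 0.0, 2.113], [0.003, 0.0, 2.415], [0.0, 0.0, 2.715], [-0.005, 0.0, 3.016], [-0.013, 0.0, 3.316], [-0.023, 0.0, 3.615]], "rotatio
[... 289 characters left out ...]
37.95792367  20.625     ] [-47.22277029   3.94026766  20.625     ]
{"delta_pos": [[-0.001, 0.0, 0.299], [-0.006, 0.0, 0.597], [-0.014, 0.0, 0.895], [-0.026, 0.0, 1.192], [-0.042, 0.0, 1.488], [-0.062, 0.0, 1.783], [-0.087, 0.0, 2.077], [-0.118, 0.0, 2.37], [-0.153, 0.0, 2.662], [-0.195, 0.0, 2.953], [-0.242, 0.0, 3.243], [-0.295, 0.0, 3.532]], "rotation": [[0.0, -0.0101, 0.0], [0.0, -0.0212, 0.0], [0.0, -0.0335, 0.0], [0.0, -0.0469, 0.0], [0.0, -0.0614, 0.0], [0.0, -0.077, 0.0], [0.0, -0.0938, 0.0], [0.0, -0.1118, 0.0], [0.0, -0.1308, 0.0], [0.0, -0.151, 0.0], [0.0, -0.1724, 0.0], [0.0, -0.1948, 0.0]]}
[473.61886105  -2.51573698  20.625     ] [-1.19999142e+01 -3.75409263e-03  2.06250000e+01]
```

Emit:
carry_out:
  delta_pos:
    - [-0.06,-0.015,0]
    - [-0.06,-0.015,0]
    - [-0.06,-0.015,0]
    - [-0.06,-0.015,0]
  rotation:
    - [0,0,0]
    - [0,0,0]
    - [0,0,0]
    - [0,0,0]

```text
t: 5.0
ee_pos: [467.5, -109.7, 20.5]
orientation: [-1.571, 0.001, -0.001]
ft_force: [-1.3, 1.0, -0.1]
width: 44.9
```

Emit:
carry_out:
  delta_pos:
    - [0.002,0.0,0.296]
    - [0.009,0.0,0.592]
    - [0.02,0.0,0.889]
    - [0.035,0.0,1.187]
    - [0.053,0.0,1.484]
    - [0.074,0.0,1.783]
    - [0.099,0.0,2.081]
    - [0.125,0.0,2.38]
    - [0.154,0.0,2.679]
    - [0.185,0.0,2.978]
    - [0.218,0.0,3.278]
    - [0.251,0.0,3.577]
  rotation:
    - [0.0,0.0155,0.0]
    - [0.0,0.03,0.0]
    - [0.0,0.0433,0.0]
    - [0.0,0.0554,0.0]
    - [0.0,0.0665,0.0]
    - [0.0,0.0765,0.0]
    - [0.0,0.0854,0.0]
    - [0.0,0.0932,0.0]
    - [0.0,0.0999,0.0]
    - [0.0,0.1056,0.0]
    - [0.0,0.1103,0.0]
    - [0.0,0.1138,0.0]

```text
t: 6.0
ee_pos: [470.0, -73.6, 20.6]
orientation: [-1.569, 0.09, -0.09]
ft_force: [1.3, -0.5, -4.5]
width: 45.3
```

Emit:
carry_out:
  delta_pos:
    - [0,0.02,0]
    - [0,0.02,0]
    - [0,0.02,0]
  rotation:
    - [0,0,0]
    - [0,0,0]
    - [0,0,0]

```text
t: 6.25
ee_pos: [470.0, -73.9, 20.5]
orientation: [-1.569, 0.09, -0.09]
ft_force: [-0.3, -0.2, -1.5]
width: 45.0
```

Emit:
carry_out:
  delta_pos:
    - [0.001,0.015,0.302]
    - [0.002,0.015,0.604]
    - [0.003,0.015,0.906]
    - [0.005,0.015,1.208]
    - [0.006,0.015,1.51]
    - [0.006,0.015,1.812]
    - [0.005,0.015,2.113]
    - [0.003,0.015,2.415]
    - [0.0,0.015,2.715]
    - [-0.005,0.015,3.016]
    - [-0.013,0.015,3.316]
    - [-0.023,0.015,3.615]
  rotation:
    - [0,0.0026,0]
    - [0,0.0041,0]
    - [0,0.0046,0]
    - [0,0.004,0]
    - [0,0.0024,0]
    - [0,-0.0002,0]
    - [0,-0.0038,0]
    - [0,-0.0086,0]
    - [0,-0.0143,0]
    - [0,-0.0211,0]
    - [0,-0.029,0]
    - [0,-0.038,0]

```text
t: 7.25
ee_pos: [474.1, -37.6, 20.4]
orientation: [-1.57, 0.059, -0.06]
ft_force: [-0.9, -0.1, 5.1]
width: 44.8
```

Emit:
carry_out:
  delta_pos:
    - [-0.001,0.0,0.299]
    - [-0.006,0.0,0.597]
    - [-0.014,0.0,0.895]
    - [-0.026,0.0,1.192]
    - [-0.042,0.0,1.488]
    - [-0.062,0.0,1.783]
  rotation:
    - [0.0,-0.0101,0.0]
    - [0.0,-0.0212,0.0]
    - [0.0,-0.0335,0.0]
    - [0.0,-0.0469,0.0]
    - [0.0,-0.0614,0.0]
    - [0.0,-0.077,0.0]

```text
t: 7.75
ee_pos: [475.0, -19.8, 20.4]
orientation: [-1.571, -0.002, 0.001]
ft_force: [-0.9, -0.5, 5.2]
width: 44.9
```

```bash
cat >> plan.py <<'E'
def ov(name,pw,yaw,z):
    im=np.ascontiguousarray(ctrl.get_image("scene")[:,:,::-1]); x,y,w,h=140,160,150,115
    S=5; im=cv2.resize(im[y:y+h,x:x+w],None,fx=S,fy=S,interpolation=cv2.INTER_CUBIC)
    def pl(pts,c,cl=False): cv2.polylines(im,[np.round((proj("scene",pts)-[x,y]+.5)*S-.5).astype(int)],cl,c)
    for s in(1,-1): pl(T(D,[(-4,23*s,16),(45,17*s,16),(227,17*s,16)]),(0,255,0))
    for w_ in wheel()[:2]: pl(T((pw[0],pw[1],yaw),w_)+[0,0,z],(255,0,255),True)
    cv2.imwrite(name,im)
E
python3 - <<'E'
from plan import *
# recompute commanded pose at present: state before last call
p0=np.array([473.85614271,-37.95792367,20.275]); yaw0=1.57-.1138+.038
R0=toolR(yaw0,-1)
save(p0+R0.apply([-.62,0,17.83]),R0*Ro.from_rotvec([0,-.077,0]))
p,R=load(); o=ctrl.get_obs(); print(p,indock(p),indock(o["ee_pos"]),o["ft_force"])
x=R.as_matrix()[:,0]; yaw=np.arctan2(x[1],x[0])+np.pi/2; print(yaw-D[2])
ov("pics/s3.png",o["ee_pos"],yaw,0)
E
```

```text
[474.60233805 -20.13275908  20.275     ] [-29.60998612   1.0971824   20.275     ] [-29.35255456   0.66079504  20.43174437] [-0.94485616 -0.53691301  5.21421283]
-0.1177999999999999
```

View pics/s3.png

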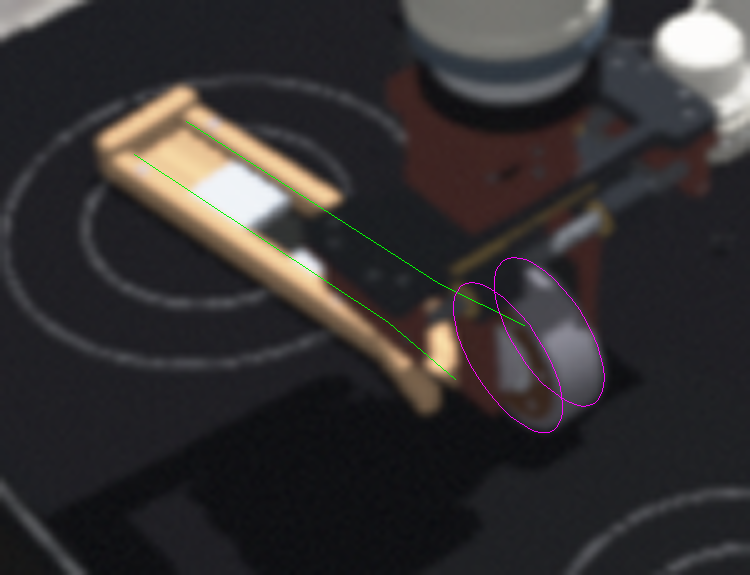

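Run:
```python
from plan import *
from scipy.interpolate import CubicHermiteSpline as H
p,R=load(); a=indock(p); h=H([a[0],-10],[a[1],0],[-.1178,0])
xs=np.linspace(a[0],-10,9)[1:]
plan([((*dockpt(x,float(h(x)),0)[:2],p[2]+.1),toolR(D[2]+np.arctan(float(h(x,1))),-1)) for x in xs])
# ramp: check the profile
for x in (-5,-2,0,10,20,50,55,58,60,62,65): print(x,round(prof(x),2))
```

```text
{"delta_pos": [[-0.002, -0.01, 0.247], [-0.008, -0.01, 0.493], [-0.018, -0.01, 0.738], [-0.032, -0.01, 0.984], [-0.049, -0.01, 1.228], [-0.07, -0.01, 1.473], [-0.094, -0.01, 1.717], [-0.122, -0.01, 1.96]], "rotation": [[-0.0, -0.017, 0.0], [-0.0, -0.033, 0.0], [-0.0, -0.0484, 0.0], [-0.0, -0.0634, 0.0], [-0.0, -0.0778, 0.0], [-0.0, -0.0917, 0.0], [-0.0, -0.105, 0.0], [-0.0, -0.1178, 0.0]]}
-5 0.0
-2 0.05
0 0.31
10 1.59
20 2.88
50 6.73
55 7.67
58 7.95
60 8.0
62 8.0
65 8.0
```

Emit:
carry_out:
  delta_pos:
    - [-0.002,-0.01,0.247]
    - [-0.008,-0.01,0.493]
    - [-0.018,-0.01,0.738]
    - [-0.032,-0.01,0.984]
    - [-0.049,-0.01,1.228]
    - [-0.07,-0.01,1.473]
    - [-0.094,-0.01,1.717]
    - [-0.122,-0.01,1.96]
    - [-0.122,-0.01,1.96]
    - [-0.122,-0.01,1.96]
  rotation:
    - [0,-0.017,0.0]
    - [0,-0.033,0.0]
    - [0,-0.0484,0.0]
    - [0,-0.0634,0.0]
    - [0,-0.0778,0.0]
    - [0,-0.0917,0.0]
    - [0,-0.105,0.0]
    - [0,-0.1178,0.0]
    - [0,-0.1178,0.0]
    - [0,-0.1178,0.0]

```text
t: 8.63
ee_pos: [473.6, -0.4, 20.4]
orientation: [-1.569, -0.093, 0.093]
ft_force: [0.7, 0.1, 3.9]
width: 44.9
```

Emit:
carry_out:
  delta_pos:
    - [0,0,0.2]
    - [0,0,0.4]
    - [0,0,0.6]
    - [0,-0.005,0.8]
    - [0,-0.031,1.0]
    - [0,-0.056,1.2]
    - [0,-0.082,1.4]
    - [0,-0.082,1.4]
  rotation:
    - [0,0,0]
    - [0,0,0]
    - [0,0,0]
    - [0,0,0]
    - [0,0,0]
    - [0,0,0]
    - [0,0,0]
    - [0,0,0]

```text
t: 9.3
ee_pos: [471.6, 13.7, 21.0]
orientation: [-1.569, -0.093, 0.093]
ft_force: [2.3, -0.4, -1.9]
width: 44.5
```

Emit:
carry_out:
  delta_pos:
    - [0,-0.014,0.2]
    - [0,-0.039,0.4]
    - [0,-0.065,0.6]
    - [0,-0.091,0.8]
    - [0,-0.116,1.0]
    - [0,-0.142,1.2]
    - [0,-0.142,1.2]
  rotation:
    - [0,0,0]
    - [0,0,0]
    - [0,0,0]
    - [0,0,0]
    - [0,0,0]
    - [0,0,0]
    - [0,0,0]

```text
t: 9.88
ee_pos: [470.1, 25.6, 22.6]
orientation: [-1.569, -0.093, 0.093]
ft_force: [1.3, -0.0, -2.6]
width: 45.0
```

Emit:
carry_out:
  delta_pos:
    - [0,-0.008,0.2]
    - [0,-0.031,0.4]
    - [0,-0.057,0.6]
    - [0,-0.083,0.8]
    - [0,-0.108,1.0]
    - [0,-0.134,1.2]
    - [0,-0.134,1.2]
  rotation:
    - [0,0,0]
    - [0,0,0]
    - [0,0,0]
    - [0,0,0]
    - [0,0,0]
    - [0,0,0]
    - [0,0,0]

```text
t: 10.47
ee_pos: [468.7, 37.5, 24.0]
orientation: [-1.569, -0.093, 0.093]
ft_force: [0.5, -0.7, 1.7]
width: 44.9
```

Emit:
carry_out:
  delta_pos:
    - [0,-0.026,0.2]
    - [0,-0.051,0.4]
    - [0,-0.077,0.6]
    - [0,-0.103,0.8]
    - [0,-0.128,1.0]
    - [0,-0.154,1.2]
    - [0,-0.18,1.4]
    - [0,-0.206,1.6]
    - [0,-0.206,1.6]
  rotation:
    - [0,0,0]
    - [0,0,0]
    - [0,0,0]
    - [0,0,0]
    - [0,0,0]
    - [0,0,0]
    - [0,0,0]
    - [0,0,0]
    - [0,0,0]

```text
t: 11.22
ee_pos: [466.9, 53.4, 26.1]
orientation: [-1.569, -0.093, 0.093]
ft_force: [-0.0, -0.9, 3.6]
width: 44.7
```

Emit:
carry_out:
  delta_pos:
    - [0,-0.026,0.2]
    - [0,-0.051,0.4]
    - [0,-0.077,0.6]
    - [0,-0.103,0.8]
    - [0,-0.12,0.9]
    - [0,-0.12,0.9]
  rotation:
    - [0,0,0]
    - [0,0,0]
    - [0,0,0]
    - [0,0,0]
    - [0,0,0]
    - [0,0,0]

```text
t: 11.72
ee_pos: [465.9, 62.3, 27.2]
orientation: [-1.569, -0.093, 0.093]
ft_force: [-0.4, -0.9, 4.2]
width: 44.9
```

Emit:
carry_out:
  delta_pos:
    - [0,-0.017,0.1]
    - [0,-0.04,0.2]
    - [0,-0.058,0.3]
    - [0,-0.058,0.3]
  rotation:
    - [0,0,0]
    - [0,0,0]
    - [0,0,0]
    - [0,0,0]

```text
t: 12.05
ee_pos: [465.6, 65.2, 27.7]
orientation: [-1.569, -0.093, 0.093]
ft_force: [-0.3, -1.9, -0.3]
width: 45.0
```

Emit:
carry_out:
  delta_pos:
    - [0,-0.005,0.1]
    - [0,-0.015,0.2]
    - [0,-0.025,0.3]
    - [0,-0.025,0.3]
  rotation:
    - [0,0,0]
    - [0,0,0]
    - [0,0,0]
    - [0,0,0]

```text
t: 12.38
ee_pos: [465.2, 68.2, 28.0]
orientation: [-1.569, -0.093, 0.093]
ft_force: [0.7, -0.6, 0.1]
width: 44.8
```

Emit:
carry_out:
  delta_pos:
    - [0,-0.006,0.1]
    - [0,-0.012,0.2]
    - [0,-0.016,0.3]
    - [0,-0.018,0.5]
    - [0,-0.018,0.5]
  rotation:
    - [0,0,0]
    - [0,0,0]
    - [0,0,0]
    - [0,0,0]
    - [0,0,0]

```text
t: 12.8
ee_pos: [464.6, 73.3, 28.2]
orientation: [-1.569, -0.093, 0.093]
ft_force: [-0.2, -0.1, -0.7]
width: 45.0
```

Emit:
carry_out:
  delta_pos:
    - [0,0.01,0.2]
    - [0,0.012,0.45]
    - [0,0.012,0.7]
    - [0,0.012,0.95]
    - [0,0.012,1.2]
    - [0,0.012,1.2]
  rotation:
    - [0,0,0]
    - [0,0,0]
    - [0,0,0]
    - [0,0,0]
    - [0,0,0]
    - [0,0,0]

```text
t: 13.3
ee_pos: [463.2, 85.4, 28.4]
orientation: [-1.569, -0.093, 0.093]
ft_force: [-0.9, 0.2, 5.5]
width: 44.7
```

Emit:
carry_out:
  delta_pos:
    - [0,-0.014,0.2]
    - [0,-0.015,0.45]
    - [0,-0.015,0.7]
    - [0,-0.015,0.95]
    - [0,-0.015,1.2]
    - [0,-0.015,1.4]
    - [0,-0.015,1.4]
  rotation:
    - [0,0,0]
    - [0,0,0]
    - [0,0,0]
    - [0,0,0]
    - [0,0,0]
    - [0,0,0]
    - [0,0,0]

```text
t: 13.88
ee_pos: [461.6, 99.3, 28.4]
orientation: [-1.569, -0.093, 0.093]
ft_force: [-1.3, 1.0, 5.0]
width: 44.9
```

Emit:
carry_out:
  delta_pos:
    - [0,-0.008,0.2]
    - [0,-0.01,0.4]
    - [0,-0.01,0.6]
    - [0,-0.01,0.8]
    - [0,-0.01,1.0]
    - [0,-0.01,1.0]
  rotation:
    - [0,0,0]
    - [0,0,0]
    - [0,0,0]
    - [0,0,0]
    - [0,0,0]
    - [0,0,0]

```text
t: 14.38
ee_pos: [460.5, 109.2, 28.4]
orientation: [-1.569, -0.093, 0.093]
ft_force: [0.3, 0.9, 5.4]
width: 44.6
```

Emit:
carry_out:
  delta_pos:
    - [0,-0.005,0.1]
    - [0,-0.01,0.2]
    - [0,-0.01,0.3]
    - [0,-0.01,0.45]
    - [0,-0.01,0.6]
    - [0,-0.01,0.6]
  rotation:
    - [0,0,0]
    - [0,0,0]
    - [0,0,0]
    - [0,0,0]
    - [0,0,0]
    - [0,0,0]

```text
t: 14.88
ee_pos: [459.8, 115.0, 28.4]
orientation: [-1.569, -0.093, 0.093]
ft_force: [0.2, 0.5, 2.3]
width: 45.1
```

Emit:
carry_out:
  delta_pos:
    - [0,0,0.1]
    - [0,0,0.2]
    - [0,0,0.3]
    - [0,0,0.4]
    - [0,0,0.4]
  rotation:
    - [0,0,0]
    - [0,0,0]
    - [0,0,0]
    - [0,0,0]
    - [0,0,0]

```text
t: 15.3
ee_pos: [459.3, 118.8, 28.5]
orientation: [-1.569, -0.093, 0.093]
ft_force: [0.2, 0.2, 1.5]
width: 44.8
```

x=110, force +1.5 N. I'll continue in small steps.

Emit:
carry_out:
  delta_pos:
    - [0,0,0.1]
    - [0,0,0.2]
    - [0,0,0.3]
    - [0,0,0.4]
    - [0,0,0.4]
  rotation:
    - [0,0,0]
    - [0,0,0]
    - [0,0,0]
    - [0,0,0]
    - [0,0,0]

```text
t: 15.72
ee_pos: [458.8, 122.8, 28.5]
orientation: [-1.569, -0.093, 0.093]
ft_force: [0.7, 0.2, 1.8]
width: 45.1
```

Emit:
carry_out:
  delta_pos:
    - [0,0,0.1]
    - [0,0,0.2]
    - [0,0,0.3]
    - [0,0,0.3]
  rotation:
    - [0,0,0]
    - [0,0,0]
    - [0,0,0]
    - [0,0,0]

```text
t: 16.05
ee_pos: [458.4, 125.8, 28.4]
orientation: [-1.569, -0.093, 0.093]
ft_force: [0.6, 1.2, 0.8]
width: 45.1
```

Emit:
carry_out:
  delta_pos:
    - [0,0,0.1]
    - [0,0,0.2]
    - [0,0,0.2]
  rotation:
    - [0,0,0]
    - [0,0,0]
    - [0,0,0]

```text
t: 16.3
ee_pos: [458.2, 127.7, 28.3]
orientation: [-1.569, -0.093, 0.093]
ft_force: [1.5, 1.1, -1.5]
width: 45.0
```

Emit:
carry_out:
  delta_pos:
    - [0,0,0.1]
    - [0,0,0.2]
    - [0,0,0.2]
  rotation:
    - [0,0,0]
    - [0,0,0]
    - [0,0,0]

```text
t: 16.55
ee_pos: [457.6, 129.6, 28.2]
orientation: [-1.569, -0.092, 0.093]
ft_force: [0.8, 1.3, -3.5]
width: 44.9
```

Emit:
carry_out:
  delta_pos:
    - [0,0.025,0]
    - [0,0.037,0.1]
    - [0,0.05,0.2]
    - [0,0.05,0.2]
  rotation:
    - [0,0,0]
    - [0,0,0]
    - [0,0,0]
    - [0,0,0]

```text
t: 16.88
ee_pos: [457.4, 131.6, 27.9]
orientation: [-1.569, -0.092, 0.093]
ft_force: [0.6, 0.7, -1.5]
width: 45.0
```

Emit:
carry_out:
  delta_pos:
    - [0,0.03,0.1]
    - [0,0.056,0.2]
    - [0,0.056,0.2]
  rotation:
    - [0,0,0]
    - [0,0,0]
    - [0,0,0]

```text
t: 17.13
ee_pos: [457.2, 133.7, 27.4]
orientation: [-1.569, -0.093, 0.093]
ft_force: [-1.1, 1.2, -0.4]
width: 45.0
```

Emit:
carry_out:
  delta_pos:
    - [0,0.03,0.1]
    - [0,0.061,0.2]
    - [0,0.061,0.2]
  rotation:
    - [0,0,0]
    - [0,0,0]
    - [0,0,0]

```text
t: 17.38
ee_pos: [457.0, 135.7, 26.8]
orientation: [-1.569, -0.092, 0.093]
ft_force: [-1.4, 1.9, 0.7]
width: 44.7
```

Emit:
carry_out:
  delta_pos:
    - [0,0.033,0.1]
    - [0,0.067,0.2]
    - [0,0.067,0.2]
  rotation:
    - [0,0,0]
    - [0,0,0]
    - [0,0,0]

```text
t: 17.63
ee_pos: [456.8, 137.7, 26.1]
orientation: [-1.569, -0.093, 0.093]
ft_force: [-2.1, 2.5, 2.7]
width: 44.8
```

Emit:
carry_out:
  delta_pos:
    - [0,0.033,0.1]
    - [0,0.07,0.2]
    - [0,0.07,0.2]
  rotation:
    - [0,0,0]
    - [0,0,0]
    - [0,0,0]

```text
t: 17.88
ee_pos: [456.6, 139.7, 25.3]
orientation: [-1.569, -0.093, 0.093]
ft_force: [-1.9, 2.4, 1.2]
width: 45.1
```

Emit:
carry_out:
  delta_pos:
    - [0,0.02,0.05]
    - [0,0.046,0.1]
    - [0,0.046,0.1]
  rotation:
    - [0,0,0]
    - [0,0,0]
    - [0,0,0]

```text
t: 18.13
ee_pos: [456.5, 140.6, 24.9]
orientation: [-1.569, -0.092, 0.093]
ft_force: [-3.9, 4.3, 1.9]
width: 44.6
```

Emit:
carry_out:
  delta_pos:
    - [0,0.012,0.05]
    - [0,0.03,0.1]
    - [0,0.03,0.1]
  rotation:
    - [0,0,0]
    - [0,0,0]
    - [0,0,0]

```text
t: 18.38
ee_pos: [456.4, 141.4, 24.5]
orientation: [-1.569, -0.093, 0.093]
ft_force: [-2.2, 3.4, -0.4]
width: 45.0
```

Emit:
carry_out:
  delta_pos:
    - [0,0.01,0.02]
    - [0,0.02,0.04]
    - [0,0.02,0.04]
  rotation:
    - [0,0,0]
    - [0,0,0]
    - [0,0,0]

```text
t: 18.63
ee_pos: [456.3, 141.8, 24.3]
orientation: [-1.569, -0.093, 0.093]
ft_force: [-2.8, 2.4, -0.8]
width: 45.1
```

Emit:
carry_out:
  delta_pos:
    - [0,0.006,0]
    - [0,0.012,0]
    - [0,0.012,0]
  rotation:
    - [0,0,0]
    - [0,0,0]
    - [0,0,0]

```text
t: 18.88
ee_pos: [456.4, 141.8, 24.3]
orientation: [-1.569, -0.093, 0.093]
ft_force: [-3.0, 3.1, 0.1]
width: 44.7
```

Emit:
carry_out:
  delta_pos:
    - [0,0,0.02]
    - [0,0,0.02]
    - [0,0,0.02]
  rotation:
    - [0,0,0]
    - [0,0,0]
    - [0,0,0]

```text
t: 19.13
ee_pos: [456.4, 142.0, 24.3]
orientation: [-1.569, -0.093, 0.093]
ft_force: [-2.8, 3.4, -1.2]
width: 44.7
```

Run:
```python
from plan import *
o=ctrl.get_obs(); print(o["ee_pos"],indock(o["ee_pos"]),o["ft_force"],o["moment"])
ov("pics/s4.png",o["ee_pos"],D[2],4)
o=ctrl.get_obs(); print(o["ft_force"],o["moment"])
```

```text
[456.36349565 142.02959982  24.28837654] [1.33571697e+02 8.51745585e-02 2.42883765e+01] [-2.76777968  3.43352461 -1.20387779] [ 0.29618526  0.626592   -0.04506647]
[-2.95465994  1.3015817  -0.85703441] [ 0.3205941   0.64303499 -0.06307566]
```

View pics/s4.png

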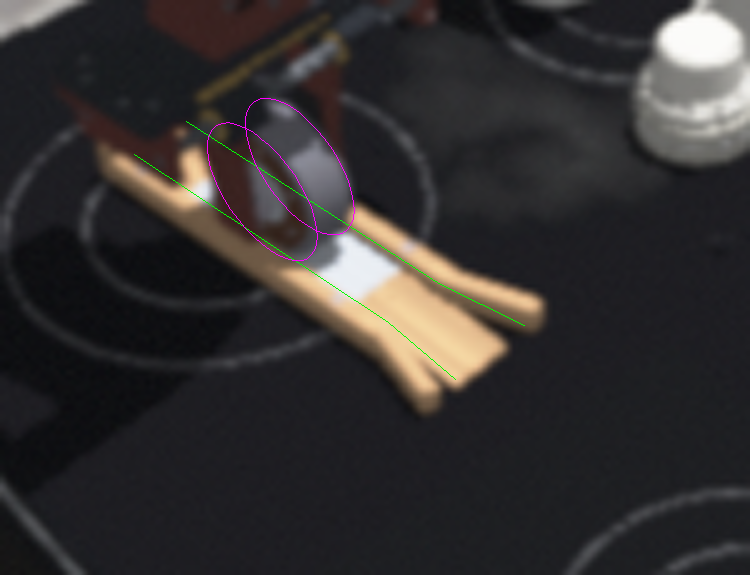

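The wheel is upright in the channel at about (285,185) of the crop, over the dark gap. I'll confirm the seat by pressing lightly in small steps.

Emit:
carry_out:
  delta_pos:
    - [0,0.01,0.01]
    - [0,0.015,0.02]
    - [0,0.015,0.02]
  rotation:
    - [0,0,0]
    - [0,0,0]
    - [0,0,0]

```text
t: 19.43
ee_pos: [456.4, 142.2, 24.2]
orientation: [-1.569, -0.093, 0.093]
ft_force: [-3.3, 2.5, 0.0]
width: 45.0
```

Emit:
carry_out:
  delta_pos:
    - [0,0,0.02]
    - [0,0,0.04]
    - [0,0,0.04]
  rotation:
    - [0,0,0]
    - [0,0,0]
    - [0,0,0]

```text
t: 19.68
ee_pos: [456.4, 142.5, 24.2]
orientation: [-1.569, -0.093, 0.093]
ft_force: [-3.4, 0.5, -0.2]
width: 44.9
```

Emit:
carry_out:
  delta_pos:
    - [0,0.01,0]
    - [0,0.015,0]
    - [0,0.015,0]
  rotation:
    - [0,0,0]
    - [0,0,0]
    - [0,0,0]

```text
t: 19.93
ee_pos: [456.4, 142.6, 24.1]
orientation: [-1.569, -0.093, 0.093]
ft_force: [-3.0, -1.0, 2.6]
width: 44.9
```

Emit:
carry_out:
  delta_pos:
    - [-0.02,0,0]
    - [-0.04,0,0]
    - [-0.04,0,0]
  rotation:
    - [0,0,0]
    - [0,0,0]
    - [0,0,0]

```text
t: 20.18
ee_pos: [456.3, 142.6, 24.1]
orientation: [-1.569, -0.093, 0.092]
ft_force: [-1.8, -1.5, 2.6]
width: 44.7
```

Emit:
carry_out:
  delta_pos:
    - [0,0,0.015]
    - [0,0,0.03]
    - [0,0,0.03]
  rotation:
    - [0,0,0]
    - [0,0,0]
    - [0,0,0]

```text
t: 20.43
ee_pos: [456.3, 142.9, 24.1]
orientation: [-1.569, -0.093, 0.093]
ft_force: [-1.6, -3.4, 2.3]
width: 44.8
```

Emit:
carry_out:
  delta_pos:
    - [0,0,-0.03]
    - [0,0,-0.05]
    - [0,0,-0.05]
  rotation:
    - [0,0,0]
    - [0,0,0]
    - [0,0,0]

```text
t: 20.68
ee_pos: [456.3, 142.6, 24.1]
orientation: [-1.569, -0.093, 0.092]
ft_force: [-0.9, -1.1, 1.4]
width: 44.7
```

Emit:
carry_out:
  delta_pos:
    - [0,0,0]
    - [0,0,0]
    - [0,0,0]
    - [0,0,0]
    - [0,0,0]
    - [0,0,0]
  rotation:
    - [0,0,0]
    - [0,0,0]
    - [0,0,0]
    - [0,0,0]
    - [0,0,0]
    - [0,0,0]

```text
t: 21.18
ee_pos: [456.3, 142.5, 24.1]
orientation: [-1.569, -0.093, 0.092]
ft_force: [0.1, -0.5, 2.5]
width: 45.1
```

Emit:
carry_out:
  delta_pos:
    - [0,0,0]
    - [0,0,0]
    - [0,0,0]
    - [0,0,0]
    - [0,0,0]
    - [0,0,0]
    - [0,0,0]
    - [0,0,0]
  rotation:
    - [0,0,0]
    - [0,0,0]
    - [0,0,0]
    - [0,0,0]
    - [0,0,0]
    - [0,0,0]
    - [0,0,0]
    - [0,0,0]
  hand: 70

```text
t: 21.85
ee_pos: [456.0, 142.4, 24.0]
orientation: [-1.569, -0.093, 0.093]
ft_force: [-0.1, 0.0, 0.1]
width: 64.2
```

Run:
```python
from plan import *
o=ctrl.get_obs(); print(o["ee_pos"],o["ft_force"],o["moment"],o["width"])
ov("pics/s5.png",o["ee_pos"],D[2],4)
```

```text
[455.98255001 142.39273597  24.02156014] [-0.12495652  0.03153423  0.10699721] [-0.05974547  0.01729491  0.03026832] 64.17964612005052
```

View pics/s5.png

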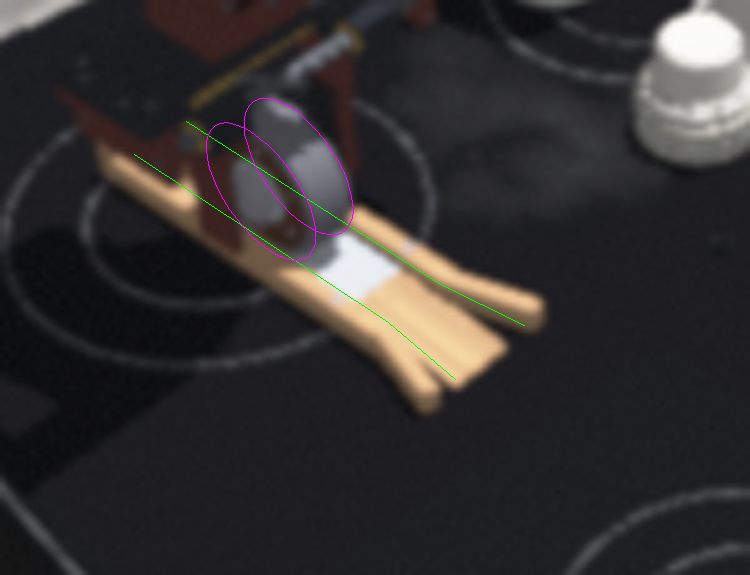

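The wheel stands free at the same place, and forces are zero. I'll lift clear.

Emit:
carry_out:
  delta_pos:
    - [0,-0.4,0]
    - [0,-1.2,0]
    - [0,-2.4,0]
    - [0,-3.6,0]
    - [0,-4.8,0]
    - [0,-6,0]
    - [0,-7.2,0]
    - [0,-8.4,0]
    - [0,-9.6,0]
    - [0,-10.8,0]
    - [0,-12,0]
    - [0,-13,0]
  rotation:
    - [0,0,0]
    - [0,0,0]
    - [0,0,0]
    - [0,0,0]
    - [0,0,0]
    - [0,0,0]
    - [0,0,0]
    - [0,0,0]
    - [0,0,0]
    - [0,0,0]
    - [0,0,0]
    - [0,0,0]
  hand: 40

```text
t: 22.9
ee_pos: [456.1, 142.5, 155.6]
orientation: [-1.569, -0.094, 0.092]
ft_force: [-0.4, -0.3, 0.3]
width: 74.2
```

Emit:
carry_out:
  delta_pos:
    - [0,0,-2]
    - [0,0,-5]
    - [0,0,-8]
    - [0,0,-11]
    - [0,0,-14]
    - [0,0,-17]
    - [0,0,-20]
    - [0,0,-22]
    - [0,0,-22]
    - [0,0,-22]
  rotation:
    - [0,0,0]
    - [0,0,0]
    - [0,0,0]
    - [0,0,0]
    - [0,0,0]
    - [0,0,0]
    - [0,0,0]
    - [0,0,0]
    - [0,0,0]
    - [0,0,0]

```text
t: 23.73
ee_pos: [481.9, -76.6, 154.4]
orientation: [-1.569, -0.091, 0.091]
ft_force: [-0.8, -0.1, 0.6]
width: 74.3
```

Run:
```python
from plan import *
o=ctrl.get_obs(); print(o["t"],o["ee_pos"],o["ft_force"],o["width"])
im=np.vstack([ctrl.get_image("scene")[150:300,130:410],ctrl.get_image("top")[170:320,120:400]])
cv2.imwrite("pics/s6.png",cv2.resize(im[:,:,::-1],None,fx=1.95,fy=1.95,interpolation=cv2.INTER_CUBIC))
```

```text
23.7333 [481.86491458 -76.62871887 154.37871611] [-0.75433838 -0.14127204  0.57815839] 74.25159733320211
```

View pics/s6.png

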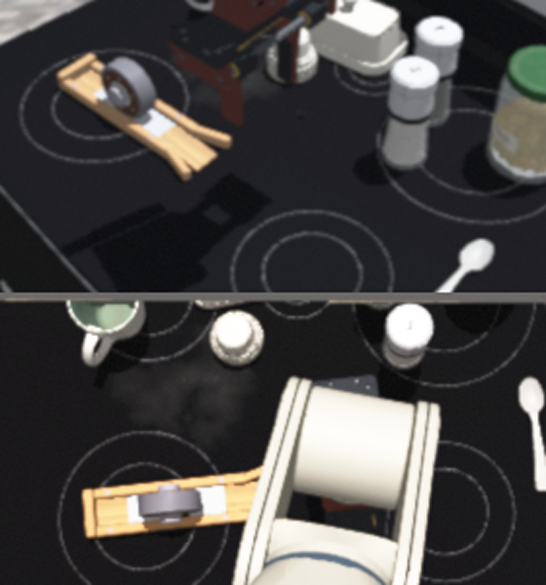

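Both views show the wheel upright between the two pale plates: about (128,85) in the scene half and (168,502) in the top half. The other things look undisturbed and the robot is clear, so I'll hand the job in.

```bash
python3 -c "
from workcell import ctrl
print(ctrl.close_job())"
```

```text
the job is handed in; nothing more can be done
None
```

The sharpener is parked upright in the dock's gap, and the job was handed in at about 24 s of the 70 s allowed.

- **Rolling in:** I pinched it by the caps and rolled it on a curve into the channel. It then went up the ramp and along the floor in small steps, checking the force after each.
- **Finding the gap:** Floor support began to fade at dock x ≈ 117 mm. I lowered it gradually until both edges of the gap carried it, at dock x ≈ 134 mm, about 16 mm nearer than nominal.
- **Press force:** The highest vertical force I read was about 5.6 N, so roughly 11–12 N on the tyre with the wheel's weight. I only read forces at the end of each move, so short peaks in between could have been higher.
- **Lift check:** While rolling, the lowest reading was -4.5 N on the hob, against a wheel weight of about 5.9 N. The tyre was lightly loaded there but still on the surface.
- **Settling:** The measured sink was about 4.3 mm against the nominal 4 mm. I let go only after the readings steadied; the tool moved about 0.3 mm on release.
- **Last check:** Both cameras showed the wheel upright between the pale plates, with the gripper well clear. The mug, timer, grinder and teaspoon looked unmoved.
- **Disagreements:** The dock fit matched the pictures to about 1 pixel, except at the flare tips, which came out 2–3 pixels wider. By feel, the ramp began about 2.5 mm later than that fit put it.

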